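# Close a slide incubation chamber on its dowels and hold it pressed

## Robot

A 7-joint arm with a two-finger parallel gripper is mounted at the origin on a cart in front of the work surface, level with it; the furniture and walls round the work are solid. World frame = base frame: x ahead of the robot, y to its left, z up, the work surface at z = 0. Lengths are in m, angles in rad, forces in N, time in s.
With the tool pointing down it reaches from about 0.4 to 0.85 m from the base axis. Payload 4.5 kg.
Tool frame: the origin (TCP) lies at the very end of the fingers, on their centre line; the grasp point (between the pads) lies 19 mm behind it; x points along the fingers, y is the direction in which the jaws open and shut, and the axes are right-handed (so a half turn about x gives the same grasp; the last joint's range is limited). The gripper opens to 88 mm and grips with 3 to 60 N. Pads are 18 mm wide; open, the fingers measure 123 mm over their backs; the gripper's body (75 mm by 187 mm) begins 45 mm behind the grasp point.
Start: joints at [1.251, 0.689, -0.195, 1.565, 0.157, 0.902, -0.215], TCP at [0.217, -0.586, 0.239] pointing down, gripper open.
Joint ranges: [-3.01, 3.01], [-0.46, 2.08], [-1.47, 1.51], [0.13, 2.56], [-1, 4.14], [0.04, 2.09], [-2.66, 2.66]. Speed limits (rad/s): [2.57, 2.57, 3.14, 3.14, 3.14, 3.14, 3.14].

## Interface

Orientations are given as a rotation vector (axis times angle).
In Python, from station import sense, camera, close_job, spot_in, trace, mark_of gives the robot as it stands.
- The arm moves only by the tool play_rows, never from a script. Its arguments are lists of equal length, an entry for each row: "delta_pos": the shift along the tool's x, y, z as a fraction of full scale, a list of three; "rot": the turn, a rotation vector about the tool's x, y, z as a fraction of full scale, a list of three. In form: {"delta_pos": [[x, y, z], ...], "rot": [[rx, ry, rz], ...]}. A call has 1 to 20 rows; each row shifts and turns the commanded pose from where the row before left it, along the tool's axes as they then stand; what a row does not reach is not made up. Full scale, the value 1, is 0.025 m for a shift and 0.08 rad for a turn. A row lasts 1/12 s, in which the tool goes at most 41.7 mm and 7.16 degrees, less where a joint would pass 70% of its speed; a pose out of reach is approached as far as the arm can. A call with a number of a shift or a turn outside -1 to 1 is refused whole. A call with a gripper value outside its range is refused whole. "grip" is the opening, from 0 (shut) to 1 (fully open), set as the call begins (left out, the last holds). The fingers move at their own pace and stop on an object; "newtons" is the grip in N (left out, the last holds). Time passes only in rows, so rows that do not move let the fingers close. It gives the time, the measured TCP pose, the force and the opening at its end, in the units of the state.
- sense(): the state, without advancing time (a new reading comes with each control period).
- camera(name): name is "scene" or "side" or "wrist"; returns a dict with "frame" (480x640x3 uint8, red, green, blue), "mtx" (3x3 intrinsics, pixels), "k1" (the pictures are not rectified: a ray, as slopes to the right and down, at radius r is drawn at 1 + k1 r^2 times it, then the intrinsics apply), "rvec" (rotation vector, rad) and "tvec" (3), from world to camera coordinates, as OpenCV has them. Camera axes: x right, y down, z forward; pixel columns grow to the right and rows downward; lengths in m; the calibration is good to about 2 mm. A picture is of the moment at which its call begins. There is no depth.
- close_job(): hands the job in, once; it reports no verdict.
Trained networks look in the newest picture that a camera, given by its name, has taken for a name from the list of things; names that differ only in an ending like _2 or _b are one class to them, and where a whole thing is asked for, a point or a joint stands for the part that bears it (a point fixed in the world has none). Each returns a list of dicts, best first, with "conf" (0 to 1); they miss things now and then, are a little off and sometimes report something else, mostly with a low value. They report only what shows in the picture. A call takes as long as a camera call.
- spot_in(camera, query): "location" ([x, y, z] in m, in world coordinates, good to about 4 mm: the middle of the surface that is visible of it).
- trace(camera, query): "mask" (480x640 bool, what is visible of it).
- mark_of(camera, query): "location" ([x, y, z] in m, in world coordinates, good to about 4 mm: a listed point, or the origin of a listed thing).
The state is a dict: "t": time; "joint_positions": joint angles; "qd": joint speeds; "tau": joint torques, N m; "position": TCP position; "tcp_rot": TCP orientation; "ft_force": force on the tool from outside, world axes, zero at the start; "ft_torque": the same for the moment, N m; "grip_width": finger opening in m.
Only numpy, scipy, OpenCV 4.12 (cv2) and the standard library are available. Lean on these libraries where they do the work, as an engineer would, in place of code of your own. Each camera call takes 0.05 s, during which the arm holds its last target.

## Task

Fold the black lid of the grey incubation box all the way back by its pull tab until it leans on its stop, just past upright. Then lift the white chamber top out of the steel tray by its blue grip and lower it onto the two dowels of the metal chamber base inside the box, red dot over red dot, and press it down against the sprung slide carrier until the two halves meet face to face all round, without forcing it. Finish while still holding the top pressed fully home, and leave the things round about where they stand.

Things in the scene. Friction and masses are not known exactly. Their poses are not given: they have to be found in the camera images.
- incubation_box: grey open-topped box, 96 (x) x 170 (y) x 74 mm high, walls and floor 4 mm, fixed to the bench; origin: centre of its underside; +x points to the hinge side (away from the robot), the lid's pull tab is on the -x side. Its place and yaw (within 0.2 rad) vary
- box_lid (a joint): angle of the black lid (110 x 178 mm) in rad: 0 closed, lying flat on the box; grows as the front edge swings up and back about the box's y axis; 1.57 upright; stop at 1.76, where it leans back. A stiff friction hinge (about 0.28 N m) holds it at any angle. At the start it is closed or ajar by up to 0.4
- lid_hinge (a point): a point on the lid's hinge line (parallel to the box's y axis), midway along it, 56.5 mm behind the box's centre and 75 mm above the bench
- lid_tab (a point): grip point of the lid's black pull tab: centre of the tab, 135 mm from the hinge line. The tab is 16 mm wide (along the box's y), 10 mm thick, and stands out 40 mm in the lid's plane beyond the lid's front edge; the grip point is 25 mm beyond that edge. Fingers pinch it across its 16 mm width and it can turn between them as the lid folds
- chamber_base: aluminium lower half, 60 (x) x 116 (y) x 22 mm, fixed on the box's floor 10 mm forward of its middle, axes parallel to the box's; origin: centre of its underside, so its upper face is at z = 22 mm in its frame. Two steel dowels stand 14 mm above that face, tapered over the top 4.5 mm: 8 mm thick at y = +49 mm, 6 mm thick at y = -49 mm (x = 0)
- slide_carrier (a joint): how far the sprung black slide carrier (32 x 78 mm, in the middle of the base, with a glass slide on it) is pressed down, in m: 0 free, its top standing 4 mm above the base's face; 0.004 pressed level with that face. It starts to move at about 6 N and is level at about 14 N; let go, it springs back and lifts the top off the face
- chamber_top: loose upper half, 0.13 to 0.2 kg: white plate 60 (x) x 116 (y) x 12 mm with a blue grip block on it; origin: centre of its underside. Through bores at x = 0: 9.8 mm at y = +49 mm, 7.8 mm at y = -49 mm. It lies upright in the steel tray, turned up to 0.75 rad from the box. Fully home, its origin is 22 mm above the base's origin, axes agreeing with the base's
- top_grip (a point): centre of the blue grip block on the chamber top, 25 mm above its underside; the block is 26 (x) x 40 (y) mm, from 12 to 38 mm above the underside, with two 4 mm ports on its top; fingertips must stay above the plate, 13 mm below this point
- base_dot (a point): red dot on the base's upper face, in the corner beside the thick dowel (x = -24.5, y = +51.5 mm in the base's frame)
- top_dot (a point): point on the underside of the chamber top straight below the red dot on its upper face (x = -24.5, y = +51.5 mm in its frame); it meets base_dot when the halves are closed
- steel_tray: shallow steel tray, 130 (x) x 180 (y) x 12 mm high, walls and floor 3 mm, fixed; origin: centre of its underside. It stands left or right of the box
- lab_timer: bystander: white timer, 70 x 62 x 18 mm, loose; origin: centre of its underside
- petri_0: bystander: closed dish, 60 mm across, 15 mm high, loose; origin: centre of its underside
- vial_dark: bystander: dark vial, 29 mm across, 53 mm high, loose; origin: centre of its underside
- bottle_dil: bystander: reagent bottle, 54 mm across, 114 mm high, loose, behind the box; origin: centre of its underside

How it is judged:
On the way, in this order (a step that is already met when the one before it is completed fails the run):
1. the lid is folded back to its stop while the chamber top still lies in its tray (value of joint box_lid above 1.66 rad and horizontal distance between chamber_top and steel_tray below 0.04 m), for 0.2 s.
2. the chamber top is on both dowels, the right way round (horizontal distance between chamber_top and chamber_base below 0.003 m and z of chamber_top in the frame of chamber_base below 0.0285 m and horizontal distance between top_dot and base_dot below 0.005 m), for 0.1 s.
At the end, for the whole second after the job is handed in: The lid is still folded back (over 1.6 rad). The fingers hold the chamber top pressed home on the base: centred within 3 mm, red dots within 5 mm, level within 0.03 rad, faces closed within 1.2 mm, the carrier pressed in by over 3 mm, and more than 9 N between top and base (value of joint box_lid above 1.6 rad and horizontal distance between chamber_top and chamber_base below 0.003 m and horizontal distance between top_dot and base_dot below 0.005 m and angle between the z axis of chamber_top and the z axis of chamber_base, either way round below 0.03 rad and z of chamber_top in the frame of chamber_base below 0.0232 m and value of joint slide_carrier above 0.003 m and contact force between chamber_top and chamber_base above 9 N and contact force between the fingers and chamber_top above 2 N); the arm keeps its last pose, push and grip.
It fails at once if the halves are forced together with more than 90 N (contact force between chamber_top and chamber_base above 90 N).
It fails at once if a bystander is knocked away (distance of any of lab_timer, petri_0, vial_dark, bottle_dil from where it was at the start of the episode above 0.03 m).
It also fails if it takes over 59 s, if anything falls off the work surface, if the arm or the gripper's body presses on something with over 40 N, if the wrist force passes 120 N, or if a joint passes its speed limit or range.

## Working session

There is one attempt and no reset: what is moved stays moved. The work goes in short steps, Python scripts to look and compute and a tool call to move; the robot and the scene stay as the last step left them, time stands still between calls to the robot, and variables do not carry over. Pictures are saved under pics/ and viewed, and the job is handed in when it is done.

Besides the shell and the picture viewer there is one more tool, called after ">>>" as name(argument=value, ...) on one line, values as JSON. play_rows: Moves the arm, as the interface text tells. Shift numbers are shares of 0.025 m and turn numbers shares of 0.08 rad, none past 1 either way. Its arguments: {"type":"object","properties":{"delta_pos":{"type":"array"},"rot":{"type":"array"},"grip":{"type":"number"},"newtons":{"type":"number"}},"required":["delta_pos","rot"]}

```bash
ls; mkdir -p pics; cat > h.py <<'E'
import numpy as np,cv2
from scipy.spatial.transform import Rotation as R
from station import sense,camera,close_job,spot_in,trace,mark_of
def st():
    s=sense(); print('t',round(s['t'],2),'p',np.round(s['position'],4),'g',round(s['grip_width'],4),'f',np.round(s['ft_force'],1),'tq',np.round(s['ft_torque'],2)); 
    print(np.round(R.from_rotvec(s['tcp_rot']).as_matrix(),3).tolist(),'j',np.round(s['joint_positions'],2)); return s
def save(c,n):
    f=c['frame']; cv2.imwrite('pics/'+n+'.png',f[:,:,::-1])
E
python3 - <<'E'
from h import *
st()
for c in ['scene','side','wrist']:
    save(camera(c),c+'0')
    for q in ['incubation_box','lid_tab','lid_hinge','chamber_top','top_grip','top_dot','steel_tray','lab_timer','petri_0','vial_dark','bottle_dil']:
        r=mark_of(c,q)
        print(c,q,[(round(a['conf'],2),np.round(a['location'],3).tolist()) for a in r[:2]])
st()
E
```

```text
pics
t 0.0 p [ 0.2163 -0.5857  0.2379] g 0.0879 f [0.3 0.1 0.9] tq [-0.08  0.03  0.  ]
[[-0.001, 0.347, -0.938], [0.002, -0.938, -0.347], [-1.0, -0.002, 0.0]] j [ 1.25  0.69 -0.19  1.57  0.16  0.9  -0.22]
scene incubation_box [(0.91, [0.519, 0.121, -0.001])]
scene lid_tab [(0.72, [0.44, 0.107, 0.107]), (0.21, [0.446, 0.344, -0.003])]
scene lid_hinge [(0.59, [0.571, 0.121, 0.074])]
scene chamber_top [(0.58, [0.442, 0.346, 0.003])]
scene top_grip [(0.95, [0.443, 0.346, 0.03]), (0.56, [0.504, 0.524, 0.004])]
scene top_dot [(0.6, [0.57, 0.122, 0.074]), (0.58, [0.425, 0.401, 0.002])]
scene steel_tray [(0.78, [0.449, 0.343, -0.003])]
scene lab_timer [(0.95, [0.381, -0.057, -0.002])]
scene petri_0 [(0.69, [0.503, 0.524, 0.006])]
scene vial_dark [(0.58, [0.58, 0.262, 0.004])]
scene bottle_dil [(0.82, [0.751, 0.009, -0.0])]
side incubation_box [(0.95, [0.512, 0.114, -0.001])]
side lid_tab [(0.78, [0.441, 0.107, 0.108]), (0.17, [0.383, -0.052, 0.0])]
side lid_hinge [(0.65, [0.572, 0.127, 0.075])]
side chamber_top [(0.88, [0.44, 0.349, 0.001])]
side top_grip [(0.71, [0.438, 0.347, 0.028])]
side top_dot [(0.85, [0.424, 0.402, 0.005])]
side steel_tray [(0.61, [0.444, 0.347, 0.002])]
side lab_timer [(0.78, [0.383, -0.052, 0.003]), (0.26, [0.438, 0.346, 0.032])]
side petri_0 [(0.65, [0.496, 0.522, 0.002])]
side vial_dark [(0.45, [0.578, 0.261, 0.002])]
side bottle_dil [(0.71, [0.747, 0.002, 0.002])]
wrist incubation_box []
wrist lid_tab []
wrist lid_hinge []
wrist chamber_top []
wrist top_grip []
wrist top_dot []
wrist steel_tray []
wrist lab_timer []
wrist petri_0 []
wrist vial_dark []
wrist bottle_dil []
t 1.8 p [ 0.2165 -0.5863  0.2387] g 0.0883 f [ 1.6 -0.1 -0.4] tq [ 0.   -0.   -0.04]
[[0.0, 0.346, -0.938], [-0.0, -0.938, -0.346], [-1.0, 0.0, 0.0]] j [ 1.25  0.69 -0.19  1.57  0.16  0.9  -0.22]
```

View images.

View pics/scene0.png

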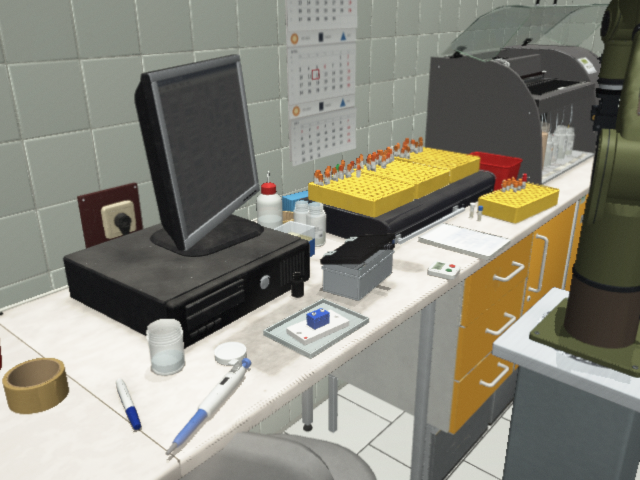

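View pics/side0.png

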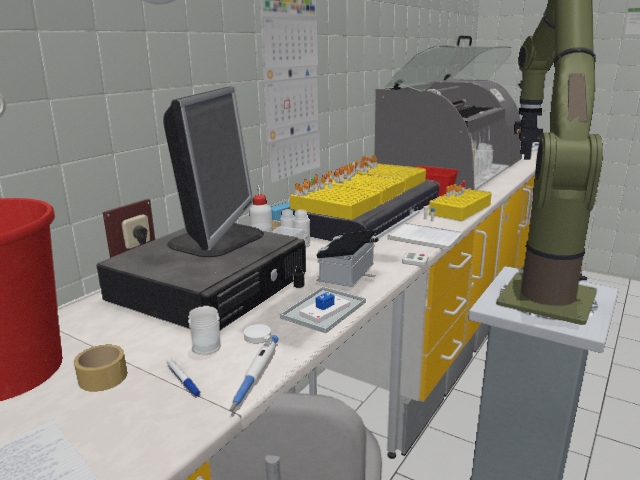

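```bash
cat >> h.py <<'E'
def ray(c,uv):
    K=c['mtx'];a=np.array([(uv[0]-K[0,2])/K[0,0],(uv[1]-K[1,2])/K[1,1]])
    u=a.copy()
    for _ in range(20): u=a/(1+c['k1']*(u@u))
    Rm=cv2.Rodrigues(np.array(c['rvec'],float))[0]; t=np.array(c['tvec'],float).ravel()
    return -Rm.T@t, Rm.T@np.array([u[0],u[1],1])
def onz(c,uv,z):
    o,d=ray(c,uv); return o+d*(z-o[2])/d[2]
def proj(c,p):
    Rm=cv2.Rodrigues(np.array(c['rvec'],float))[0]; q=Rm@np.asarray(p)+np.array(c['tvec'],float).ravel()
    u=q[:2]/q[2]; u=u*(1+c['k1']*(u@u)); K=c['mtx']; return np.array([K[0,0]*u[0]+K[0,2],K[1,1]*u[1]+K[1,2]])
def turn(Rm,P,rows,rots):
    for d,r in zip(rows,rots):
        P=P+Rm@np.array(d)*.025; Rm=Rm@R.from_rotvec(np.array(r)*.08).as_matrix()
    return P,Rm
E
python3 - <<'E'
from h import *
c=camera('scene'); print(ray(c,(320,240))[0])
for n,uv,z in [('rack right corner',(515,215),0),('rackR left',(480,208),0),('rack big front left',(345,213),.12),('big front right',(480,160),.12),('base front left',(385,245),0),('pc front right bottom',(308,275),0),('pc front left',(190,335),0),('monitor top right edge bottom',(258,200),.25),('red',(485,190),0),('machine base',(545,195),0)]:
    print(n,np.round(onz(c,uv,z),3))
E
```

```text
[-0.24262442  1.11927829  0.6206175 ]
rack right corner [ 0.426 -0.571  0.   ]
rackR left [ 0.54  -0.561  0.   ]
rack big front left [0.633 0.023 0.12 ]
big front right [ 0.619 -0.692  0.12 ]
base front left [ 0.595 -0.107  0.   ]
pc front right bottom [0.629 0.17  0.   ]
pc front left [0.623 0.527 0.   ]
monitor top right edge bottom [0.587 0.361 0.25 ]
red [ 0.617 -0.751  0.   ]
machine base [ 0.433 -0.831  0.   ]
```

```bash
python3 - <<'E'
import cv2
a=cv2.imread('pics/scene0.png')[210:370,230:400]; cv2.imwrite('pics/crop0.png',cv2.resize(a,None,fx=3.6,fy=3.6,interpolation=cv2.INTER_CUBIC))
E
```

```text
(no output)
```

View pics/crop0.png

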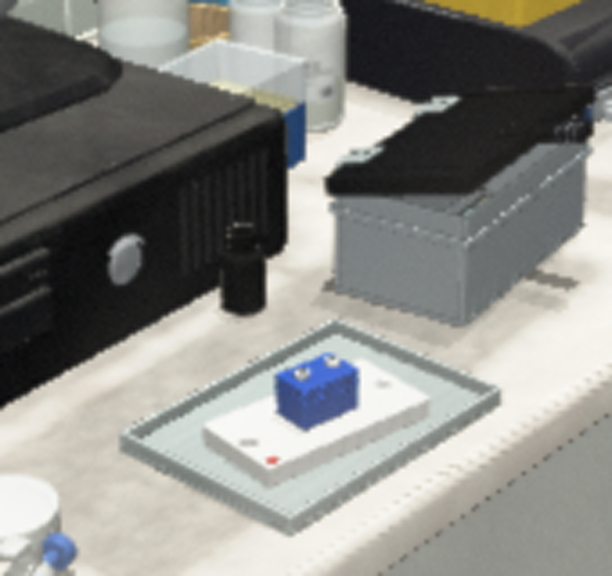

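>>> play_rows(delta_pos=[[0, -0.78, -0.55], [0, -0.78, -0.55], [0, -0.78, -0.55], [0, -0.78, -0.55], [0, -0.78, -0.55], [0, -0.78, -0.55], [0, -0.78, -0.55], [0, -0.78, -0.55], [0, -0.78, -0.55], [0, -0.78, -0.55], [0, -0.78, -0.55], [0, -0.78, -0.55], [0, -0.78, -0.55], [0, -0.78, -0.55], [0, -0.78, -0.55], [0, -0.78, -0.55], [0, -1, 0], [0, -1, 0], [0, -1, 0], [0, -1, 0]], rot=[[0.98, 0, 0], [0.98, 0, 0], [0.98, 0, 0], [0, 0, 0], [0, 0, 0], [0, 0, 0], [0, 0, 0], [0, 0, 0], [0, 0, 0], [0, 0, 0], [0, 0, 0], [0, 0, 0], [0, 0, 0], [0, 0, 0], [0, 0, 0], [0, 0, 0], [0, 0, 0], [0, 0, 0], [0, 0, 0], [0, 0, 0]], grip=0.6)

```text
t: 3.52
position: [0.376, -0.1456, 0.2389]
tcp_rot: [2.161, 0.128, -2.159]
ft_force: [-0.7, 0.1, 1.1]
grip_width: 0.0528
```

```bash
python3 - <<'E'
from h import *
st()
E
```

```text
t 3.52 p [ 0.376  -0.1456  0.2389] g 0.0528 f [-0.7  0.1  1.1] tq [ 0.08 -0.    0.  ]
[[0.001, 0.118, -0.993], [-0.0, -0.993, -0.118], [-1.0, 0.0, -0.001]] j [ 0.31  0.41 -0.08  2.2   0.07  0.53 -1.27]
```

>>> play_rows(delta_pos=[[0, -0.95, -0.31], [0, -0.95, -0.31], [0, -0.95, -0.31], [0, -0.95, -0.31], [0, -0.95, -0.31], [0, -0.95, -0.31], [0, -0.95, -0.31], [0, -0.95, -0.31], [0, -0.95, -0.31], [0, -0.95, -0.31], [0, 0, 0], [0, 0, 0]], rot=[[0, 0, 0], [0, 0, 0], [0, 0, 0], [0, 0, 0], [0, 0, 0], [0, 0, 0], [0, 0, 0], [0, 0, 0], [0, 0, 0], [0, 0, 0], [0, 0, 0], [0, 0, 0]])

```text
t: 4.52
position: [0.4251, 0.0996, 0.2388]
tcp_rot: [2.159, 0.132, -2.158]
ft_force: [-0.2, -0.3, -0.9]
grip_width: 0.0528
```

```bash
python3 - <<'E'
from h import *
st()
c=camera('wrist'); save(c,'w1'); print(ray(c,(320,240)))
for cam in ['wrist','scene','side']:
  if cam!='wrist': camera(cam)
  for q in ['lid_tab','lid_hinge','incubation_box']:
    r=mark_of(cam,q); print(cam,q,[(round(a['conf'],2),np.round(a['location'],4).tolist()) for a in r[:2]])
E
```

```text
t 4.52 p [0.4251 0.0996 0.2388] g 0.0528 f [-0.2 -0.3 -0.9] tq [0.03 0.06 0.02]
[[0.001, 0.122, -0.993], [0.0, -0.993, -0.122], [-1.0, -0.0, -0.001]] j [-0.31  0.45 -0.04  2.11  0.03  0.58 -1.82]
(array([0.50219543, 0.1092028 , 0.38424631]), array([-0.30562166, -0.04313845, -0.95126787]))
wrist lid_tab [(0.88, [0.4385, 0.1092, 0.1053])]
wrist lid_hinge [(0.95, [0.5721, 0.128, 0.0797])]
wrist incubation_box [(0.97, [0.5117, 0.1188, 0.0018])]
scene lid_tab [(0.8, [0.442, 0.1043, 0.1073]), (0.4, [0.7474, 0.0105, -0.0052])]
scene lid_hinge [(0.95, [0.5723, 0.1221, 0.0744])]
scene incubation_box [(0.68, [0.5196, 0.1164, -0.0005])]
side lid_tab [(0.58, [0.4404, 0.1068, 0.1062])]
side lid_hinge [(0.73, [0.5712, 0.1287, 0.0747])]
side incubation_box [(0.79, [0.5114, 0.1158, -0.0004])]
```

View pics/w1.png

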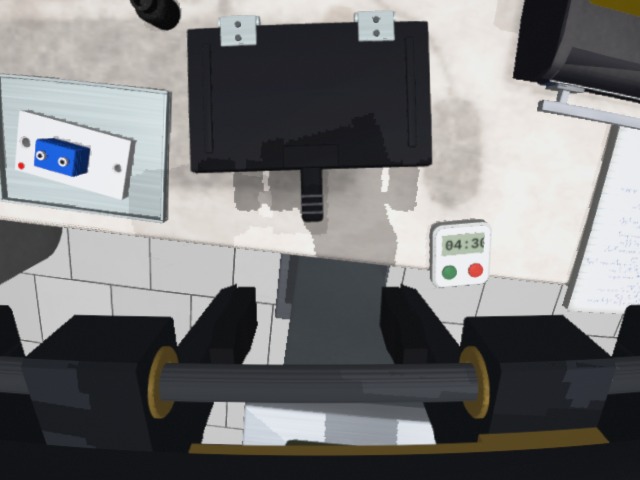

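```bash
cat > an.py <<'E'
from h import *
import pickle
E
python3 - <<'E'
from h import *
c=camera('wrist')
a=onz(c,(189,31),.08);b=onz(c,(430,22),.08);print(a,b,np.hypot(*(a-b)[:2]),'yaw',np.arctan2(-(a-b)[0],(a-b)[1]))
for z in (.1,.105): 
  l,r=onz(c,(192,172),z),onz(c,(432,164),z);print('front',z,l,r,np.hypot(*(l-r)[:2]),np.arctan2(-(l-r)[0],(l-r)[1]))
for z in (.1,.105,.11): print('tab',onz(c,(312,196),z),onz(c,(302,196),z),onz(c,(323,196),z))
m=trace('wrist','lid_tab'); print([(x['conf'],x['mask'].sum()) for x in m])
# tray: top yaw: plate corners
for q in ['chamber_top','top_grip','top_dot','steel_tray']:
    r=mark_of('wrist',q); print(q,[(round(a['conf'],2),np.round(a['location'],4).tolist()) for a in r[:2]])
E
```

```text
[0.55305664 0.2085713  0.08      ] [0.57968592 0.03385526 0.08      ] 0.1767337283456866 yaw 0.15125063677752418
front 0.1 [0.45232945 0.19596865 0.1       ] [0.47913092 0.01918714 0.1       ] 0.17880162864313806 0.15046203901964714
front 0.105 [0.45320459 0.19441028 0.105     ] [0.47953444 0.02073952 0.105     ] 0.17565532503989323 0.15046203901964736
tab [0.44446575 0.10483298 0.1       ] [0.44358496 0.11232062 0.1       ] [0.44543832 0.09659796 0.1       ]
tab [0.44547926 0.10487829 0.105     ] [0.44461398 0.11223417 0.105     ] [0.44643471 0.09678818 0.105     ]
tab [0.44649277 0.10492359 0.11      ] [0.44564299 0.11214771 0.11      ] [0.44743111 0.09697839 0.11      ]
[(0.89, np.int64(37011))]
chamber_top [(0.87, [0.442, 0.3504, 0.0057])]
top_grip [(0.64, [0.44, 0.3447, 0.0296])]
top_dot [(0.69, [0.4251, 0.4045, 0.0019])]
steel_tray []
```

>>> play_rows(delta_pos=[[0, -0.15, -0.71], [1, 0, 0], [1, 0, 0], [1, 0, 0], [1, 0, 0], [1, 0, 0], [1, 0, 0]], rot=[[-0.35, 0, 0], [0, 0, 0], [0, 0, 0], [0, 0, 0], [0, 0, 0], [0, 0, 0], [0, 0, 0]])

```text
t: 6.0
position: [0.4423, 0.1042, 0.0876]
tcp_rot: [2.146, 0.158, -2.145]
ft_force: [0.1, -0.4, -0.1]
grip_width: 0.0531
```

>>> play_rows(delta_pos=[[0, 0, 0], [0, 0, 0], [0, 0, 0], [0, 0, 0], [0, 0, 0], [0, 0, 0]], rot=[[0, 0, 0], [0, 0, 0], [0, 0, 0], [0, 0, 0], [0, 0, 0], [0, 0, 0]], grip=0, newtons=20)

```text
t: 6.5
position: [0.4425, 0.1067, 0.0899]
tcp_rot: [2.148, 0.164, -2.142]
ft_force: [-1.4, 3.4, 1.7]
grip_width: 0.0158
```

```bash
python3 - <<'E'
from h import *
st()
c=camera('wrist'); save(c,'w2')
E
```

```text
t 6.5 p [0.4425 0.1067 0.0899] g 0.0158 f [-1.4  3.4  1.7] tq [0.33 0.23 0.  ]
[[0.003, 0.149, -0.989], [0.004, -0.989, -0.149], [-1.0, -0.003, -0.003]] j [-0.32  0.76 -0.02  2.2   0.07  0.18 -1.83]
```

View pics/w2.png

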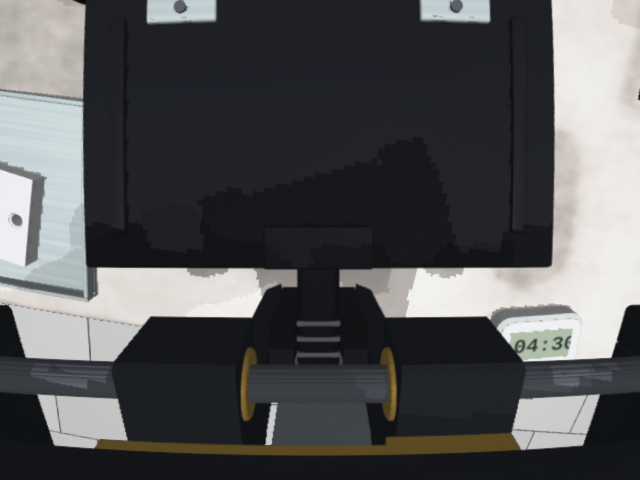

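```bash
python3 - <<'E'
import numpy as np
r=.1356
th=np.linspace(.2527,1.76,17)
a=np.c_[-r*np.diff(np.sin(th)),0*th[1:],-r*(np.cos(th[:-1])-np.cos(th[1:]))]/.025
ac=np.round(np.diff(np.vstack([[0,0,0],np.round(np.cumsum(a,0),2)]),axis=0),2)
print(ac.tolist())
E
```

```text
[[-0.49, 0.0, -0.15], [-0.47, 0.0, -0.2], [-0.45, 0.0, -0.24], [-0.43, 0.0, -0.28], [-0.4, 0.0, -0.32], [-0.36, 0.0, -0.35], [-0.33, 0.0, -0.39], [-0.3, 0.0, -0.42], [-0.25, 0.0, -0.44], [-0.21, 0.0, -0.47], [-0.16, 0.0, -0.48], [-0.12, 0.0, -0.5], [-0.07, 0.0, -0.51], [-0.03, 0.0, -0.51], [0.03, 0.0, -0.51], [0.07, 0.0, -0.5]]
```

>>> play_rows(delta_pos=[[-0.49, 0, -0.15], [-0.47, 0, -0.2], [-0.45, 0, -0.24], [-0.43, 0, -0.28], [-0.4, 0, -0.32], [-0.36, 0, -0.35], [-0.33, 0, -0.39], [-0.3, 0, -0.42], [0, 0, 0]], rot=[[0, 0, 0], [0, 0, 0], [0, 0, 0], [0, 0, 0], [0, 0, 0], [0, 0, 0], [0, 0, 0], [0, 0, 0], [0, 0, 0]])

```text
t: 7.3
position: [0.5003, 0.1155, 0.1714]
tcp_rot: [2.147, 0.164, -2.145]
ft_force: [-3.0, 5.3, 5.5]
grip_width: 0.0156
```

```bash
python3 - <<'E'
from h import *
st()
c=camera('side'); save(c,'s3')
E
```

```text
t 7.3 p [0.5003 0.1155 0.1714] g 0.0156 f [-3.   5.3  5.5] tq [1.03 0.87 0.05]
[[0.001, 0.148, -0.989], [0.003, -0.989, -0.148], [-1.0, -0.003, -0.001]] j [-0.28  0.65 -0.05  1.97  0.06  0.52 -1.79]
```

View pics/s3.png

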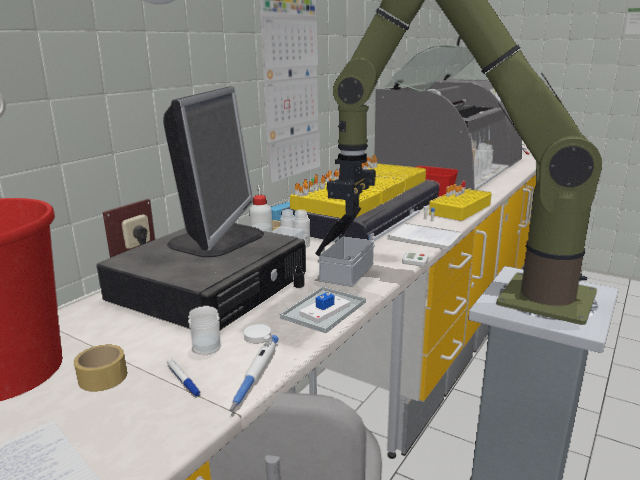

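>>> play_rows(delta_pos=[[-0.25, 0, -0.44], [-0.21, 0, -0.47], [-0.16, 0, -0.48], [-0.12, 0, -0.5], [-0.07, 0, -0.51], [-0.03, 0, -0.51], [0.03, 0, -0.51], [0.07, 0, -0.5], [0, 0, 0], [0, 0, 0]], rot=[[0, 0, 0], [0, 0, 0], [0, 0, 0], [0, 0, 0], [0, 0, 0], [0, 0, 0], [0, 0, 0], [0, 0, 0], [0, 0, 0], [0, 0, 0]])

```text
t: 8.18
position: [0.5931, 0.1296, 0.1881]
tcp_rot: [2.137, 0.163, -2.153]
ft_force: [-6.9, 5.0, 2.0]
grip_width: 0.0161
```

```bash
python3 - <<'E'
from h import *
st()
c=camera('side'); save(c,'s4')
for cam in ['side','wrist']:
  if cam=='wrist': save(camera(cam),'w4')
  for q in ['lid_tab','lid_hinge']:
    r=mark_of(cam,q); print(cam,q,[(round(a['conf'],2),np.round(a['location'],4).tolist()) for a in r[:2]])
E
```

```text
t 8.18 p [0.5931 0.1296 0.1881] g 0.0161 f [-6.9  5.   2. ] tq [ 0.81  1.47 -0.01]
[[-0.008, 0.148, -0.989], [0.002, -0.989, -0.148], [-1.0, -0.003, 0.007]] j [-0.26  0.73 -0.06  1.67  0.05  0.75 -1.75]
side lid_tab [(0.97, [0.5954, 0.1304, 0.208])]
side lid_hinge [(0.8, [0.5719, 0.127, 0.0764])]
wrist lid_tab [(0.62, [0.5944, 0.131, 0.2055])]
wrist lid_hinge [(0.76, [0.5731, 0.1278, 0.0771])]
```

View pics/w4.png

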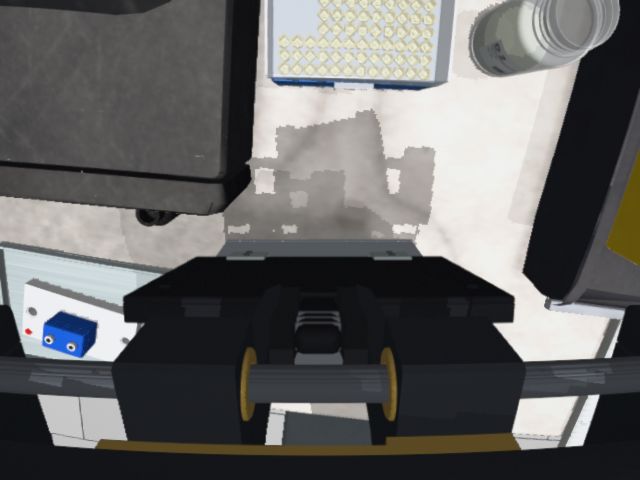

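>>> play_rows(delta_pos=[[0.03, 0, -0.2], [0.03, 0, -0.2], [0, 0, 0], [0, 0, 0]], rot=[[0, 0, 0], [0, 0, 0], [0, 0, 0], [0, 0, 0]])

```text
t: 8.82
position: [0.5964, 0.1301, 0.1869]
tcp_rot: [2.122, 0.161, -2.167]
ft_force: [-20.8, 1.4, 16.7]
grip_width: 0.0159
```

>>> play_rows(delta_pos=[[0, 0, 0.1], [0, 0, 0], [0, 0, 0], [-1, 0, 0], [-1, 0, 0], [-1, 0, 0], [-0.3, 0, 0]], rot=[[0, 0, 0], [0, 0, 0], [0, 0, 0], [0, 0, 0], [0, 0, 0], [0, 0, 0], [0, 0, 0]], grip=0.6)

```text
t: 9.4
position: [0.6073, 0.1281, 0.2731]
tcp_rot: [2.155, 0.158, -2.138]
ft_force: [0.9, 0.5, -0.0]
grip_width: 0.0532
```

>>> play_rows(delta_pos=[[0, -0.9, 0.58], [0, -0.9, 0.58], [0, -0.9, 0.58], [0, -0.9, 0.58], [0, -0.9, 0.58], [0, -0.9, 0.58], [0, -0.9, 0.58], [0, -0.9, 0.58], [0, -0.9, 0.58], [0, -0.9, 0.58], [0, 0, 0], [0, 0, 0], [0, 0, 0], [0, 0, 0], [0, 0, 0]], rot=[[0, 0, 0], [0, 0, 0], [0, 0, 0], [0, 0, 0], [0, 0, 0], [0, 0, 0], [0, 0, 0], [0, 0, 0], [0, 0, 0], [0, 0, 0], [0.94, 0, 0], [0.94, 0, 0], [0.94, 0, 0], [0.94, 0, 0], [0, 0, 0]], grip=0.8)

```text
t: 10.65
position: [0.4284, 0.3294, 0.2686]
tcp_rot: [-2.141, 0.168, 2.14]
ft_force: [0.2, -0.3, -0.3]
grip_width: 0.0704
```

```bash
python3 - <<'E'
from h import *
import pickle
s=st()
c=camera('wrist'); save(c,'w5'); pickle.dump(c,open('w5.pkl','wb'))
for q in ['chamber_top','top_grip','top_dot','chamber_base','base_dot','lid_tab','steel_tray']:
    r=mark_of('wrist',q); print(q,[(round(a['conf'],2),np.round(a['location'],4).tolist()) for a in r[:2]])
c=camera('scene'); save(c,'s5')
for q in ['lid_tab','lid_hinge','chamber_base','base_dot','chamber_top','top_dot','top_grip']:
    r=mark_of('scene',q); print(q,[(round(a['conf'],2),np.round(a['location'],4).tolist()) for a in r[:2]])
E
```

```text
t 10.65 p [0.4284 0.3294 0.2686] g 0.0704 f [ 0.2 -0.3 -0.3] tq [ 0.03  0.04 -0.01]
[[0.0, -0.156, -0.988], [-0.001, -0.988, 0.156], [-1.0, 0.0, -0.001]] j [-0.77  0.54  0.05  1.79 -0.04  0.81 -2.43]
chamber_top [(0.65, [0.4395, 0.3492, 0.0055])]
top_grip [(0.59, [0.4408, 0.3437, 0.0335])]
top_dot [(0.59, [0.426, 0.404, 0.0036])]
chamber_base [(0.84, [0.5038, 0.1205, 0.004])]
base_dot [(0.88, [0.4753, 0.161, 0.0281])]
lid_tab []
steel_tray [(0.24, [0.5803, 0.2639, -0.0041])]
lid_tab [(0.77, [0.5968, 0.1288, 0.2047])]
lid_hinge [(0.72, [0.571, 0.1218, 0.0734])]
chamber_base [(0.26, [0.4413, 0.3484, 0.03])]
base_dot [(0.54, [0.5733, 0.1213, 0.0752])]
chamber_top [(0.89, [0.4388, 0.3435, 0.007])]
top_dot [(0.69, [0.4249, 0.3999, 0.0008])]
top_grip [(0.55, [0.4426, 0.3474, 0.0314]), (0.16, [0.5985, 0.1304, 0.2077])]
```

View pics/w5.png

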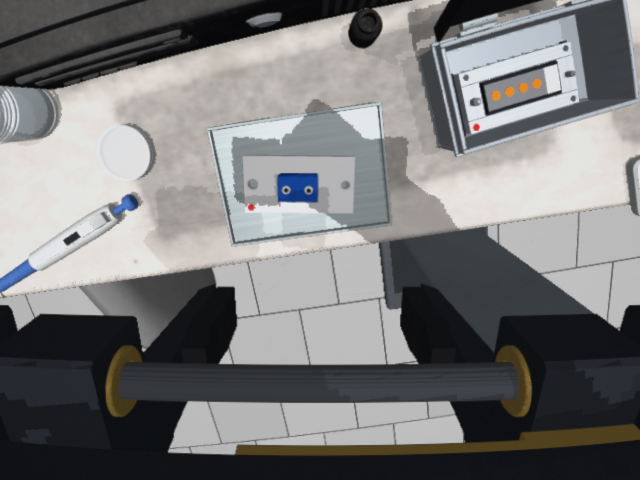

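View pics/s5.png

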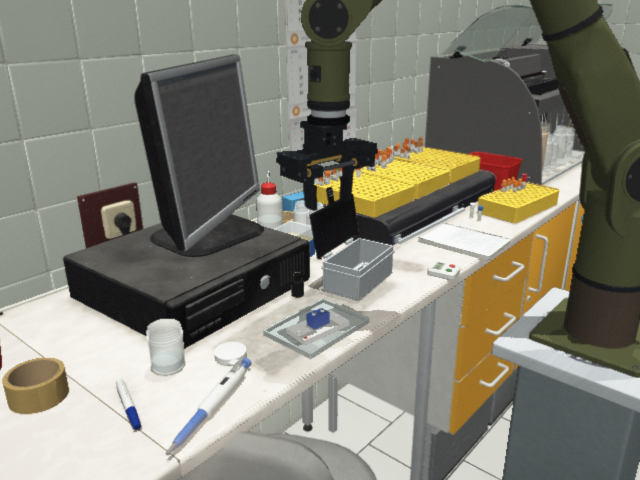

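```bash
python3 - <<'E'
from h import *
import pickle
c=pickle.load(open('w5.pkl','rb')); f=c['frame']
a=f[140:225,225:375]; cv2.imwrite('pics/w5t.png',cv2.resize(a[:,:,::-1],None,fx=5,fy=5,interpolation=cv2.INTER_CUBIC))
a=f[20:160,430:610]; cv2.imwrite('pics/w5b.png',cv2.resize(a[:,:,::-1],None,fx=4.2,fy=4.2,interpolation=cv2.INTER_CUBIC))
hsv=cv2.cvtColor(f,cv2.COLOR_RGB2HSV)
blue=((hsv[...,0]>105)&(hsv[...,0]<130)&(hsv[...,1]>150)).astype(np.uint8)[160:210,260:330]
ys,xs=np.nonzero(blue);print('blue',xs.min()+260,xs.max()+260,ys.min()+160,ys.max()+160)
red=((hsv[...,0]<8)|(hsv[...,0]>172))&(hsv[...,1]>130)&(hsv[...,2]>100)
n,l,s,cen=cv2.connectedComponentsWithStats(red.astype(np.uint8))
for i in range(1,n):
  if s[i,4]>6: print('red',cen[i],s[i,4])
print(onz(c,(252.5,184.5),.015),onz(c,(345.5,184.5),.015))
E
```

```text
blue 278 316 174 201
red [475.96428571 127.10714286] 28
red [250.6  206.96] 25
[0.44877777 0.39585182 0.015     ] [0.4333842  0.29929772 0.015     ]
```

View pics/w5t.png

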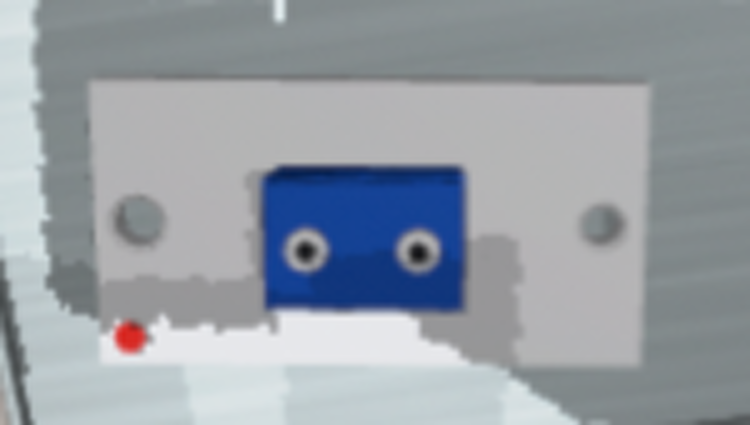

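View pics/w5b.png

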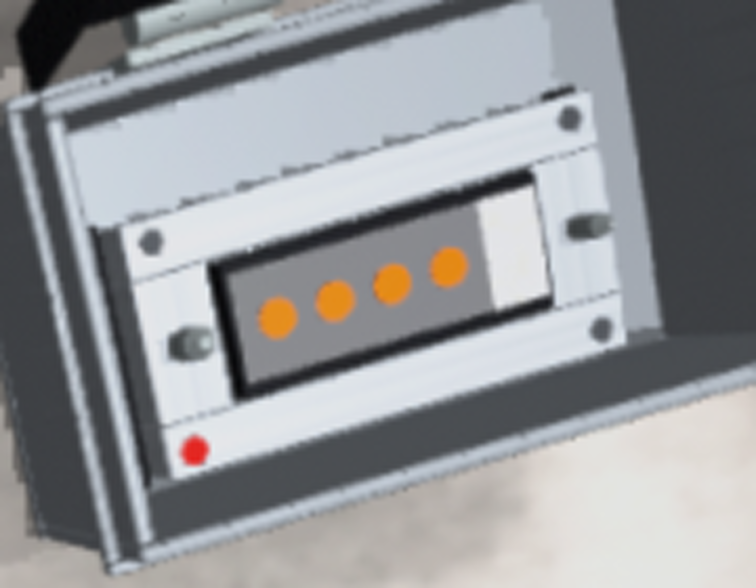

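```bash
python3 - <<'E'
from h import *
import pickle
c=pickle.load(open('w5.pkl','rb'))
p=onz(c,(252.8-.4,183.8-.4),.015);q=onz(c,(345.2-.4,184.8-.4),.015)
def yw(p,q): d=(p-q); return np.arctan2(-d[0],d[1])
print('top',p,q,(p+q)/2,yw(p,q),np.linalg.norm(p-q))
print('topdot',onz(c,(250.6,207),.015))
for z in (.04,):
  p=onz(c,(476.9+.6,102.1),z);q=onz(c,(571+.6,73.8-.4),z)
  print('base tops',p,q,(p+q)/2,yw(p,q),np.linalg.norm(p-q))
# screws & dot
k=lambda u,v:(u/4.2+430-.4,v/4.2+20-.4)
P=[onz(c,k(*uv),.026) for uv in [(151,242),(569,118),(601,330),(195,451)]]
print(np.round(P,4)); print(np.mean(P,0)); print('dot',onz(c,(476,127.1),.026))
E
```

```text
top [0.44993763 0.3957196  0.015     ] [0.43360305 0.3000101  0.015     ] [0.44177034 0.34786485 0.015     ] -0.16903968216280293 0.0970933883458506
topdot [0.42532802 0.40280663 0.015     ]
base tops [0.49701708 0.16586341 0.04      ] [0.51206054 0.0715998  0.04      ] [0.50453881 0.11873161 0.04      ] 0.15825479372785647 0.09545644923456892
[[0.5215 0.1705 0.026 ]
 [0.5372 0.0688 0.026 ]
 [0.4883 0.0614 0.026 ]
 [0.473  0.163  0.026 ]]
[0.50501193 0.11592911 0.026     ]
dot [0.47289256 0.16303791 0.026     ]
```

>>> play_rows(delta_pos=[[0, -0.82, -0.41], [1, 0, 0], [1, 0, 0], [1, 0, 0], [1, 0, 0], [1, 0, 0], [1, 0, 0], [1, 0, 0], [1, 0, 0], [0.5, 0, 0], [0, 0, 0]], rot=[[0.1, 0, 0], [0, 0, 0], [0, 0, 0], [0, 0, 0], [0, 0, 0], [0, 0, 0], [0, 0, 0], [0, 0, 0], [0, 0, 0], [0, 0, 0], [0, 0, 0]])

```text
t: 12.37
position: [0.4401, 0.3471, 0.054]
tcp_rot: [-2.135, 0.177, 2.142]
ft_force: [0.8, -0.6, 0.6]
grip_width: 0.0705
```

```bash
python3 - <<'E'
from h import *
s=st()
c=camera('wrist'); save(c,'w6')
P=np.array(s['position'])
for d in ([0,.02,0],[0,-.02,0],[.013,.02,0],[-.013,-.02,0]):
    pass
E
```

```text
t 12.37 p [0.4401 0.3471 0.054 ] g 0.0705 f [ 0.8 -0.6  0.6] tq [0.08 0.02 0.03]
[[-0.004, -0.161, -0.987], [-0.003, -0.987, 0.161], [-1.0, 0.004, 0.003]] j [-0.76  0.89  0.02  1.89 -0.05  0.37 -2.44]
```

View pics/w6.png

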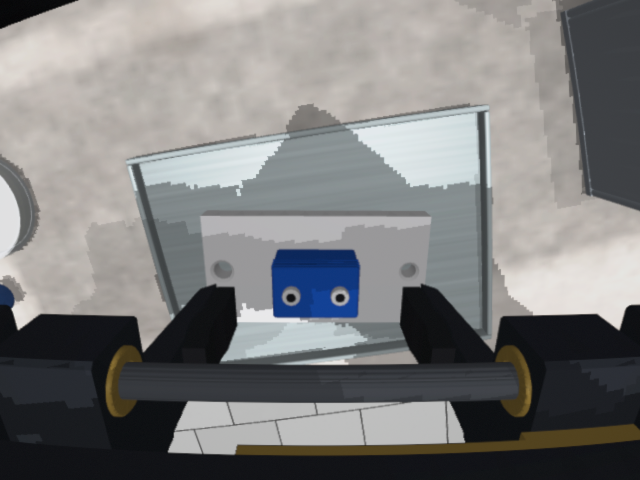

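>>> play_rows(delta_pos=[[0.7, 0, 0], [0.7, 0, 0], [0, 0, 0], [0, 0, 0]], rot=[[0, 0, 0], [0, 0, 0], [0, 0, 0], [0, 0, 0]])

```text
t: 12.75
position: [0.4418, 0.3484, 0.0224]
tcp_rot: [-2.137, 0.173, 2.136]
ft_force: [0.5, 0.6, 0.2]
grip_width: 0.0707
```

```bash
python3 - <<'E'
from h import *
s=st()
c=camera('wrist'); save(c,'w7')
E
```

```text
t 12.75 p [0.4418 0.3484 0.0224] g 0.0707 f [0.5 0.6 0.2] tq [ 0.02  0.02 -0.03]
[[0.001, -0.162, -0.987], [0.0, -0.987, 0.162], [-1.0, -0.0, -0.001]] j [-0.76  0.95  0.02  1.89 -0.05  0.31 -2.44]
```

View pics/w7.png

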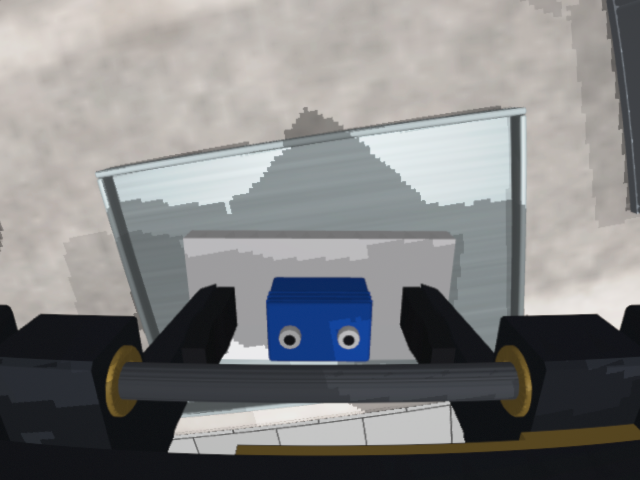

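>>> play_rows(delta_pos=[[0.16, 0, 0], [0, 0, 0], [0, 0, 0], [0, 0, 0], [0, 0, 0], [0, 0, 0], [0, 0, 0]], rot=[[0, 0, 0], [0, 0, 0], [0, 0, 0], [0, 0, 0], [0, 0, 0], [0, 0, 0], [0, 0, 0]], grip=0, newtons=50)

```text
t: 13.38
position: [0.4416, 0.3482, 0.0178]
tcp_rot: [-2.137, 0.174, 2.136]
ft_force: [-0.7, 0.1, 3.1]
grip_width: 0.0398
```

```bash
python3 - <<'E'
from h import *
s=st()
E
```

```text
t 13.38 p [0.4416 0.3482 0.0178] g 0.0398 f [-0.7  0.1  3.1] tq [ 0.05  0.1  -0.04]
[[0.0, -0.162, -0.987], [0.0, -0.987, 0.162], [-1.0, -0.0, -0.0]] j [-0.76  0.95  0.02  1.89 -0.05  0.3  -2.44]
```

>>> play_rows(delta_pos=[[-0.4, 0, 0], [-0.8, 0, 0], [-1, 0, 0], [-1, 0, 0], [-1, 0, 0], [-1, 0, 0], [-1, 0, 0], [-1, 0, 0], [-1, 0, 0], [-0.2, 0, 0], [0, 0, 0], [0, 0, 0], [0, 0, 0]], rot=[[0, 0, 0], [0, 0, 0], [0, 0, 0], [0, 0, 0], [0, 0, 0], [0, 0, 0], [0, 0, 0], [0, 0, 0], [0, 0, 0], [-0.98, 0, 0], [-0.98, 0, 0], [-0.98, 0, 0], [-0.98, 0, 0]])

```text
t: 14.47
position: [0.441, 0.3477, 0.228]
tcp_rot: [2.14, 0.166, -2.14]
ft_force: [-0.3, -0.2, -1.5]
grip_width: 0.0396
```

>>> play_rows(delta_pos=[[0, 0.95, -0.11], [0, 0.95, -0.11], [0, 0.95, -0.11], [0, 0.95, -0.11], [0, 0.95, -0.11], [0, 0.95, -0.11], [0, 0.95, -0.11], [0, 0.95, -0.11], [0, 0.95, -0.11], [0, 0.95, -0.11], [0, 0, 0], [0, 0, 0], [0, 0, 0]], rot=[[0, 0, 0], [0, 0, 0], [0, 0, 0], [0, 0, 0], [0, 0, 0], [0, 0, 0], [0, 0, 0], [0, 0, 0], [0, 0, 0], [0, 0, 0], [0, 0, 0], [0, 0, 0], [0, 0, 0]])

```text
t: 15.55
position: [0.504, 0.118, 0.2276]
tcp_rot: [2.142, 0.163, -2.143]
ft_force: [-0.6, -0.6, -2.2]
grip_width: 0.0391
```

```bash
python3 - <<'E'
from h import *
import pickle
s=st()
c=camera('wrist'); save(c,'w8'); pickle.dump(c,open('w8.pkl','wb'))
for q in ['chamber_top','top_grip','top_dot','chamber_base','base_dot']:
    r=mark_of('wrist',q); print(q,[(round(a['conf'],2),np.round(a['location'],4).tolist()) for a in r[:2]])
s=st()
E
```

```text
t 15.55 p [0.504  0.118  0.2276] g 0.0391 f [-0.6 -0.6 -2.2] tq [ 0.06  0.01 -0.07]
[[-0.0, 0.151, -0.988], [0.0, -0.988, -0.151], [-1.0, -0.001, 0.0]] j [-0.27  0.56 -0.08  1.9   0.07  0.68 -1.81]
chamber_top [(0.77, [0.5021, 0.1193, 0.2177])]
top_grip [(0.57, [0.5048, 0.1143, 0.2419])]
top_dot [(0.94, [0.473, 0.1651, 0.2138])]
chamber_base [(0.75, [0.5035, 0.1163, 0.0048])]
base_dot [(0.84, [0.4759, 0.1616, 0.0301]), (0.6, [0.5808, 0.2629, -0.0046])]
t 15.85 p [0.5042 0.1183 0.2275] g 0.0396 f [ 0.3 -0.1 -2.2] tq [ 0.05 -0.02 -0.02]
[[-0.0, 0.152, -0.988], [0.0, -0.988, -0.152], [-1.0, -0.0, 0.0]] j [-0.27  0.56 -0.08  1.9   0.07  0.68 -1.81]
```

View pics/w8.png

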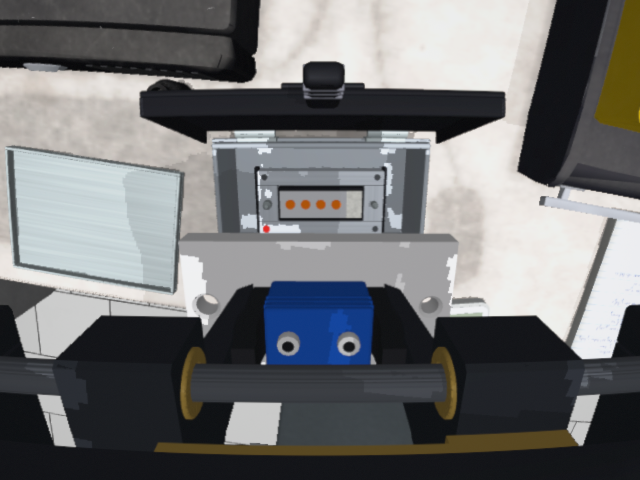

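```bash
python3 - <<'E'
import cv2
a=cv2.imread('pics/w8.png')
cv2.imwrite('pics/w8b.png',cv2.resize(a[160:245,245:400],None,fx=5,fy=5,interpolation=cv2.INTER_CUBIC))
cv2.imwrite('pics/w8t.png',cv2.resize(a[225:335,170:470],None,fx=2.6,fy=2.6,interpolation=cv2.INTER_CUBIC))
E
```

```text
(no output)
```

View pics/w8b.png

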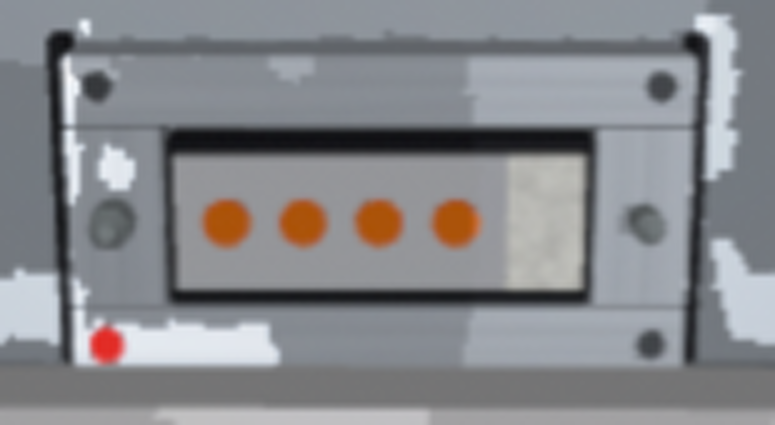

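View pics/w8t.png

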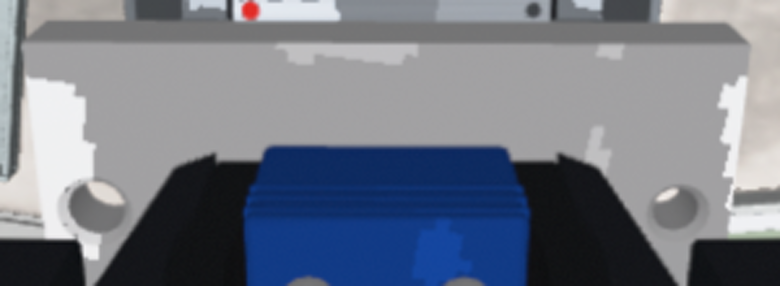

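```bash
python3 - <<'E'
from h import *
import pickle
from scipy.optimize import least_squares
c=pickle.load(open('w8.pkl','rb'))
k=lambda u,v,s,x,y:np.array([(u+.5)/s-.5+x,(v+.5)/s-.5+y])
def fit(pts,px,fz=None,z0=.026):
    def f(p,full=False):
        z=p[3] if fz else z0
        C,S=np.cos(p[2]),np.sin(p[2])
        return np.concatenate([proj(c,[p[0]+C*a-S*b,p[1]+S*a+C*b,z+h])-q for (a,b,h),q in zip(pts,px)])
    r=least_squares(f,[.505,.117,.15]+([z0] if fz else []))
    return r.x,np.round(r.fun,2)
A=24.5e-3;B=51.5e-3
scr=[(A,B,0),(A,-B,0),(-A,-B,0),(-A,B,0)]
px=[k(97,87,5,245,160),k(661,86,5,245,160),k(651,345,5,245,160),k(107,345,5,245,160)]
print('base z.026',fit(scr,px)); print('free z',fit(scr,px,True))
d=[(0,.049,.014),(0,-.049,.014)]; dp=[k(104,230,5,245,160),k(650,229,5,245,160)]
print('dowels tops',fit(d,dp)); print('all',fit(scr+d,px+dp))
b=[(0,.049,0),(0,-.049,0)]; bp=[k(95,205,2.6,170,225),k(679,209,2.6,170,225)]
print('top',fit(b,bp,False,.2247),'free',fit(b,bp,True,.2247))
E
```

```text
base z.026 (array([0.50505054, 0.11586974, 0.15244381]), array([-0.21, -0.04,  0.24,  0.05,  0.03, -0.06, -0.07,  0.07]))
free z (array([0.50489854, 0.11584156, 0.15244616, 0.02526747]), array([-0.09,  0.01,  0.12,  0.1 , -0.08, -0.12,  0.04,  0.01]))
dowels tops (array([0.50601787, 0.11647582, 0.15316691]), array([-0.37,  0.02,  0.37,  0.02]))
all (array([0.50538852, 0.11608188, 0.15261588]), array([-0.4 , -0.43,  0.08, -0.36, -0.11, -0.44, -0.25, -0.29, -0.01,
        0.73,  0.67,  0.79]))
top (array([0.50418313, 0.11781413, 0.14326792]), array([-0.46,  0.04,  0.47,  0.05])) free (array([0.50388226, 0.11776757, 0.14328173, 0.22406906]), array([ 0., -0.,  0., -0.]))
```

>>> play_rows(delta_pos=[[0, 0.08, -0.03], [0.6, 0, 0], [0.9, 0, 0], [0.9, 0, 0], [0.9, 0, 0], [0.9, 0, 0], [0.9, 0, 0], [0.6, 0, 0], [0.3, 0, 0], [0, 0, 0], [0, 0, 0]], rot=[[-0.06, 0, 0], [0, 0, 0], [0, 0, 0], [0, 0, 0], [0, 0, 0], [0, 0, 0], [0, 0, 0], [0, 0, 0], [0, 0, 0], [0, 0, 0], [0, 0, 0]])

```text
t: 16.77
position: [0.5058, 0.1157, 0.0777]
tcp_rot: [2.14, 0.168, -2.14]
ft_force: [0.6, -0.9, -1.8]
grip_width: 0.0394
```

```bash
python3 - <<'E'
from h import *
import pickle
s=st()
c=camera('wrist'); save(c,'w9'); pickle.dump(c,open('w9.pkl','wb'))
c=camera('scene'); save(c,'s9')
s=st()
E
```

```text
t 16.77 p [0.5058 0.1157 0.0777] g 0.0394 f [ 0.6 -0.9 -1.8] tq [ 0.07 -0.03  0.04]
[[0.0, 0.156, -0.988], [-0.0, -0.988, -0.156], [-1.0, 0.0, -0.0]] j [-0.29  0.82 -0.05  2.01  0.11  0.32 -1.84]
t 16.87 p [0.5063 0.1159 0.0784] g 0.0393 f [ 0.   0.4 -1.5] tq [ 0.    0.02 -0.01]
[[0.002, 0.156, -0.988], [0.001, -0.988, -0.156], [-1.0, -0.0, -0.002]] j [-0.29  0.82 -0.05  2.01  0.11  0.32 -1.84]
```

View pics/w9.png

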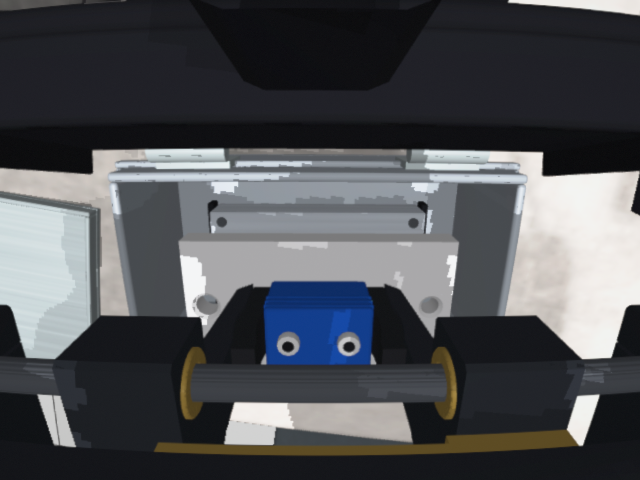

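```bash
python3 - <<'E'
import cv2
a=cv2.imread('pics/w9.png')
cv2.imwrite('pics/w9b.png',cv2.resize(a[195:325,170:470],None,fx=2.6,fy=2.6,interpolation=cv2.INTER_CUBIC))
E
```

```text
(no output)
```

View pics/w9b.png

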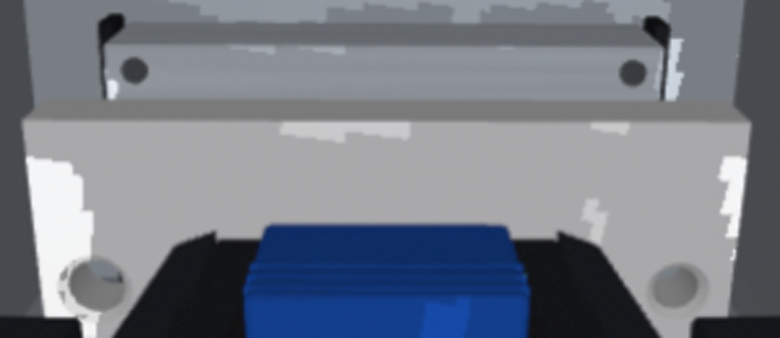

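```bash
python3 - <<'E'
from h import *
import pickle
from scipy.optimize import least_squares
c=pickle.load(open('w9.pkl','rb'))
k=lambda u,v:np.array([(u+.5)/2.6-.5+170,(v+.5)/2.6-.5+195])
def fit(pts,px,z0):
    def f(p):
        C,S=np.cos(p[2]),np.sin(p[2])
        return np.concatenate([proj(c,[p[0]+C*a-S*b,p[1]+S*a+C*b,z0])-q for (a,b),q in zip(pts,px)])
    r=least_squares(f,[.505,.117,.15]); return np.round(r.x,4),np.round(r.fun,2)
A=24.5e-3;B=51.5e-3
print('base',fit([(A,B),(A,-B)],[k(134,70),k(632,72)],.026))
zt=.078-.0148+.012
print('bores',fit([(0,.049),(0,-.049)],[k(95,284),k(679,288)],zt))
print('top back edge',fit([(.03,.058),(.03,-.058)],[k(24,120.5),k(751,122)],zt))
E
```

```text
base (array([0.5051, 0.1162, 0.1514]), array([-0.29,  0.02,  0.29,  0.02]))
bores (array([0.506 , 0.1155, 0.1475]), array([-0.77,  0.07,  0.77,  0.09]))
top back edge (array([0.5049, 0.1153, 0.1533]), array([-1.23,  0.14,  1.24,  0.15]))
```

>>> play_rows(delta_pos=[[0, -0.03, 0.01], [0.3, 0, 0], [0.3, 0, 0], [0.2, 0, 0], [0.15, 0, 0], [0.15, 0, 0], [0, 0, 0], [0, 0, 0]], rot=[[0, 0, 0], [0, 0, 0], [0, 0, 0], [0, 0, 0], [0, 0, 0], [0, 0, 0], [0, 0, 0], [0, 0, 0]], newtons=60)

```text
t: 17.53
position: [0.5051, 0.1163, 0.0496]
tcp_rot: [2.14, 0.167, -2.14]
ft_force: [0.1, -0.1, -1.8]
grip_width: 0.0397
```

```bash
python3 - <<'E'
from h import *
s=st()
E
```

```text
t 17.53 p [0.5051 0.1163 0.0496] g 0.0397 f [ 0.1 -0.1 -1.8] tq [ 0.04 -0.03 -0.07]
[[-0.0, 0.156, -0.988], [-0.0, -0.988, -0.156], [-1.0, 0.0, 0.0]] j [-0.29  0.87 -0.04  2.02  0.12  0.25 -1.84]
```

>>> play_rows(delta_pos=[[0.08, 0, 0], [0.08, 0, 0], [0.08, 0, 0], [0, 0, 0], [0, 0, 0]], rot=[[0, 0, 0], [0, 0, 0], [0, 0, 0], [0, 0, 0], [0, 0, 0]])

```text
t: 17.95
position: [0.5053, 0.1164, 0.0444]
tcp_rot: [2.141, 0.167, -2.14]
ft_force: [-1.1, -0.0, 3.7]
grip_width: 0.0396
```

>>> play_rows(delta_pos=[[0.08, 0, 0], [0.08, 0, 0], [0.08, 0, 0], [0, 0, 0], [0, 0, 0]], rot=[[0, 0, 0], [0, 0, 0], [0, 0, 0], [0, 0, 0], [0, 0, 0]])

```text
t: 18.37
position: [0.5053, 0.1164, 0.0407]
tcp_rot: [2.142, 0.167, -2.138]
ft_force: [-4.5, -1.3, 28.9]
grip_width: 0.0393
```

>>> play_rows(delta_pos=[[0.03, 0, 0], [0, 0, 0], [0, 0, 0]], rot=[[0, 0, 0], [0, 0, 0], [0, 0, 0]])

```text
t: 18.62
position: [0.5052, 0.1164, 0.0407]
tcp_rot: [2.142, 0.168, -2.138]
ft_force: [-5.9, -0.1, 36.1]
grip_width: 0.0395
```

```bash
python3 - <<'E'
from h import *
s=st()
c=camera('wrist'); save(c,'w10')
for q in ['chamber_top','top_dot','top_grip','lid_hinge']:
    r=mark_of('wrist',q); print(q,[(round(a['conf'],2),np.round(a['location'],4).tolist()) for a in r[:2]])
c=camera('scene'); save(c,'s10')
for q in ['chamber_top','top_dot','top_grip','lid_tab','lid_hinge','lab_timer','petri_0','vial_dark','bottle_dil']:
    r=mark_of('scene',q); print(q,[(round(a['conf'],2),np.round(a['location'],4).tolist()) for a in r[:2]])
st()
a=cv2.imread('pics/w10.png')
cv2.imwrite('pics/w10b.png',cv2.resize(a[140:400,110:530],None,fx=1.9,fy=1.9,interpolation=cv2.INTER_CUBIC))
a=cv2.imread('pics/s10.png')
cv2.imwrite('pics/s10b.png',cv2.resize(a[150:310,250:420],None,fx=3.6,fy=3.6,interpolation=cv2.INTER_CUBIC))
E
```

```text
t 18.62 p [0.5052 0.1164 0.0407] g 0.0395 f [-5.9 -0.1 36.1] tq [-0.14  1.25 -0.01]
[[0.002, 0.156, -0.988], [0.0, -0.988, -0.156], [-1.0, 0.0, -0.002]] j [-0.3   0.89 -0.03  2.02  0.12  0.23 -1.85]
chamber_top [(0.95, [0.5048, 0.1161, 0.0288])]
top_dot [(0.74, [0.4748, 0.1639, 0.0272])]
top_grip [(0.59, [0.5043, 0.1126, 0.0544])]
lid_hinge [(0.95, [0.5709, 0.1268, 0.0761])]
chamber_top [(0.4, [0.5035, 0.1166, 0.028])]
top_dot []
top_grip [(0.57, [0.5059, 0.1142, 0.055])]
lid_tab [(0.72, [0.5958, 0.1299, 0.205])]
lid_hinge [(0.69, [0.5727, 0.1217, 0.074])]
lab_timer [(0.93, [0.3812, -0.0549, -0.002])]
petri_0 [(0.61, [0.5066, 0.5247, 0.0034])]
vial_dark [(0.69, [0.5822, 0.263, 0.0053])]
bottle_dil []
t 19.37 p [0.5053 0.1164 0.0407] g 0.0391 f [-5.3 -0.7 36.7] tq [-0.05  1.33  0.  ]
[[0.002, 0.156, -0.988], [0.0, -0.988, -0.156], [-1.0, 0.0, -0.002]] j [-0.3   0.89 -0.03  2.02  0.12  0.23 -1.85]
```

View pics/w10b.png

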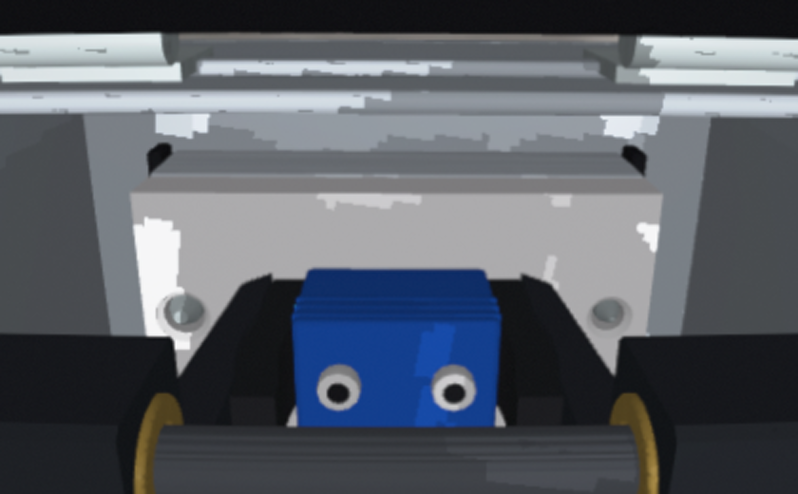

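View pics/s10b.png

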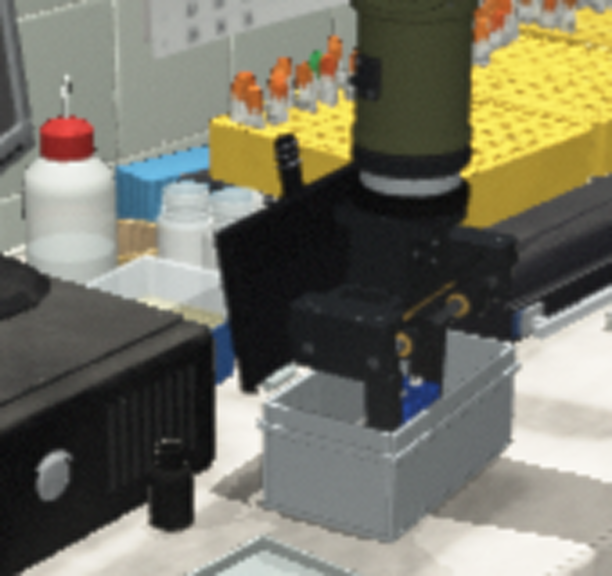

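```bash
python3 - <<'E'
from h import *
print(close_job()); st()
E
```

```text
the job is handed in; nothing more can be done
None
the job is handed in; nothing more can be done
```

I folded the lid back to its stop. I then moved the chamber top onto the two dowels and handed the job in at about 19 s, with the fingers still holding the top pressed down. `close_job` gives no verdict, so the points below are my own last checks.

- **Lid:** it met its stop at about 21 N of push. Afterwards the tab still read about 25 mm behind the hinge line, so the lid is leaning back.
- **Position of the top:** it went over the dowels without side force. The last picture shows both dowels in the bores, with the thick one on the red-dot side. In the last look before lowering, the top and the base were within about 1 mm and 0.005 rad.
- **Faces closed:** the fingertips stopped 40.7 mm above the bench, against an expected 40.8 mm with the faces closed. They stayed there as the push rose from about 29 to 36 N, well under the 90 N limit. I did not see the seam between the halves itself.
- **Things round about:** the timer, dish and vial read within about 5 mm of where they started. The network missed the bottle in the last check, but it was never approached.
- **Disagreements:** the two bores gave a top angle 0.004 to 0.009 rad off the base, while the plate's back edge agreed to about 0.002 rad. A sideways force of about 5 N and a moment of about 1.3 N m remained while pressing, with the tool tilted by only about 0.002 rad.

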